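Snap the cover into the imaging chamber with the seating tool

TASK

The orange cover is only resting on the four spring clips of the round imaging chamber: take the blue-handled seating tool and press it squarely on the middle of the cover until the cover clicks under all four clips and you feel it bear firmly (some 15 N) on the gasket beneath, going slowly and never forcing it hard. Press the cover only with the tool, never with the gripper itself; then stand the tool upright back on the middle of its round mat and let go, leaving the other things on the bench where they are.

Things in the scene. Friction and masses are not known exactly. Their poses are not given: they have to be found in the camera images.
- chamber: Imaging chamber, fixed: round aluminium pot on a dark base disc 130 mm across, four black sprung clips at its own +x, +y, -x, -y. Origin: centre of its underside, z up. Bore 90 mm; rim 102 mm across at z = 50 mm. Clips reach over the rim to z = 55 mm; their noses, at z = 44 mm, leave a 63 mm opening and spring outward as the cover passes. The hard gasket inside lies somewhere from z = 24 to 30 mm.
- cover: Orange snap-in cover, a disc 80 mm across and 17 mm thick, coned below, flat on top with a white dot in the middle, about 160 g. Origin: centre of its underside, z up. At the start it rests level on the clip noses, origin 43 to 45 mm above the chamber's origin; home, it lies on the gasket below the noses, origin 24 to 30 mm above the chamber's (differs each time, unseen beforehand).
- cover_top (a point): Middle of the cover's flat top (67 mm across), where the tool must press. The push needed rises over about 8 mm to 8 to 20 N, falls to nothing at the click (cover's origin 34 to 37 mm above the chamber's), and rises steeply once the cover lies on the gasket, 4 to 13 mm farther down: bear on it there with 10 to 25 N for a moment. Over 70 N would crack the cover, so go slowly.
- seating_tool: Rigid upright seating tool, 116 mm tall, about 0.3 kg. Origin: centre of its foot's underside, z up along it. White foot 48 mm across (z 0-12 mm), stem 24 mm, aluminium collar 66 mm across (z 60-68 mm), then a blue grip block (z 68-116 mm) 26 mm wide along the tool's y, 38 mm along x, ribbed on its x faces. Fingertips gripping just above the collar can bear down on it.
- tool_mat: The tool's parking mat, fixed: black rubber disc with a grey middle, 100 mm across and 3 mm thick. Origin: centre of its underside. The tool stands on it at the start, within 10 mm of its middle.
- marker_blue: Blue marker pen lying on the bench, 136 mm long along its y, 12 mm high: a bystander. Origin: under its middle.
- tally_counter: White and grey hand counter, 45 x 63 x 30 mm: a bystander. Origin: under its middle.
- vial: Small bottle with a green cap, 26 mm across, 54 mm tall: a bystander. Origin: under its middle.
- bottle_amber: Brown bottle with a black cap, 46 mm across, 91 mm tall: a bystander. Origin: under its middle.

How it is judged:
By the outcome, as a careful person would: the job done as asked, in the order asked, and still so for the second after the job is handed in, with the robot touching nothing.
It also fails if it takes over 48 s, if anything falls off the work surface, if the arm or the gripper's body presses on something with over 40 N, if the wrist force passes 120 N, or if a joint passes its speed limit or range.

ROBOT

A 7-joint arm with a two-finger parallel gripper is mounted at the origin on the work surface; the furniture and walls round the work are solid. World frame = base frame: x ahead of the robot, y to its left, z up, the work surface at z = 0. Lengths are in m, angles in rad, forces in N, time in s.
With the tool pointing down it reaches from about 0.4 to 0.875 m from the base axis. Payload 19.3 kg.
Tool frame: the origin (TCP) lies midway between the tips of the shut fingers; the grasp point (between the pads) lies 19 mm behind it; z points along the fingers, y is the line along which they close (so a half turn about z gives the same grasp; the last joint's range is limited). The gripper opens to 85 mm and grips with 20 to 120 N. Pads are 22 mm wide; open, the fingers measure 114 mm over their backs; the gripper's body (76 mm by 85 mm) begins 54 mm behind the grasp point. The pads swing forward as they close: fully open they stand 13 mm farther back than shut.
Start: joints at [1.191, 0.521, -0.036, 1.599, 0.021, 1.021, -0.113], TCP at [0.191, -0.595, 0.231] pointing down, gripper open.
Joint ranges: [-2.91, 2.91], [-0.3, 2.13], [-1.5, 1.42], [0.17, 2.43], [-1.26, 4.41], [0.16, 1.93], [-2.52, 2.52]. Speed limits (rad/s): [1.89, 1.89, 2.39, 2.39, 3.01, 3.01, 3.01].

INTERFACE

Orientations are given as [roll, pitch, yaw] about the fixed x, y, z axes, in that order (R = Rz(yaw) Ry(pitch) Rx(roll)).
In Python, from workcell import bot gives the robot as it stands.
- The arm moves only by the shell command python3 nudge.py FILE [FORCE], which reads ROWS from the file FILE. ROWS is a JSON object whose key "segments" holds a list of rows, 1 to 5 of them, each of 7 numbers: the finger opening in m, then dx, dy, dz in cm, then a rotation vector rx, ry, rz in units of 0.1 rad; each row is the pose to reach, as a shift and turn from the pose commanded when the command began, along the tool's axes at that moment; what a row does not reach only later rows make up. A row lasts 1/8 s, in which the tool goes at most 0.0625 m and 0.188 rad, less where a joint would pass 70% of its speed; a pose out of reach is approached as far as the arm can. The fingers move at their own pace and stop on an object; FORCE is the grip in N (left out, the last holds). Time passes only in rows, so rows that do not move let the fingers close. It prints the time, the measured TCP pose, the force, the opening and the grip force at its end. Input that does not fit is refused with a message, and nothing moves.
- bot.observe(): the state, without advancing time (a new reading comes with each control period).
- bot.grab_frame(name): name is "scene" or "top" or "wrist"; returns the picture (480x640x3 uint8, blue, green, red); there is no depth.
- bot.calibration(name): a dict with "vfov" (degrees; the focal length in pixels is half the picture's height over the tangent of half this angle, whatever the lens; pixels are square), "cx", "cy" (the principal point, pixels), "eye" and "attitude" of the camera in the world. Camera axes: x right, y down, z forward; pixel columns grow to the right and rows downward; lengths in m; the calibration is good to about 2 mm. A picture is of the moment at which its call begins: read the wrist's pose just before it. calibration takes no time and is no camera call; for the wrist camera it gives the pose at the moment of the call.
- bot.job_done(): hands the job in; it is judged then, once.
The state is a dict: "clock": time; "qpos": joint angles; "qd": joint speeds; "joint_efforts": joint torques, N m; "position": TCP position; "tool_rot": TCP orientation; "force": force on the tool from outside, world axes, zero at the start; "moment": the same for the moment, N m; "grip_width": finger opening in m; "finger_force": force on a finger pad.
Only numpy, scipy, OpenCV 4.12 (cv2) and the standard library are available. Lean on these libraries where they do the work, as an engineer would, in place of code of your own. Each camera call takes 0.05 s, during which the arm holds its last target. There are 200 camera calls.

## Working session

There is one attempt and no reset: what is moved stays moved. The work goes in short steps, Python scripts to look and compute and a shell command to move; the robot and the scene stay as the last step left them, time stands still between calls to the robot, and variables do not carry over. Pictures are saved under pics/ and viewed, at most 10 in all, crops included, and the job is handed in when it is done.

```bash
ls; mkdir -p pics; python3 - <<'E'
from workcell import bot
import cv2
print(bot.observe())
for n in("scene","top"):
    print(n,bot.calibration(n)); cv2.imwrite(f"pics/{n}0.png",bot.grab_frame(n))
E
```

```text
nudge.py
pics
workcell.py
{'clock': 0.0, 'qpos': array([ 1.19079486,  0.52203078, -0.03630937,  1.60001259,  0.02120015,
        1.02112071, -0.11279539]), 'qd': array([ 0.00055448,  0.00023801, -0.00080943,  0.00010071,  0.00125763,
        0.00071288, -0.00080842]), 'joint_efforts': array([-1.27291074e-03, -9.27108335e+01,  1.97933793e+00, -3.69945002e+01,
        1.78616925e-02,  8.03861883e-03, -2.28555905e-05]), 'position': array([ 0.19038971, -0.59492686,  0.23071385]), 'tool_rot': array([-3.14041002e+00,  9.50706049e-05,  3.09780678e-01]), 'force': array([0.60303347, 0.32341695, 0.18171082]), 'moment': array([ 0.02426381,  0.00548594, -0.02819154]), 'finger_force': 0.0, 'grip_width': 0.08556669286757494}
scene {'vfov': 47.447021709406485, 'cx': 328.91309705736506, 'cy': 246.32020405335354, 'eye': array([0.19481944, 0.59307328, 0.57729248]), 'attitude': array([-2.21399747,  0.02016902, -2.57962866])}
top {'vfov': 45.495722630897916, 'cx': 323.60702868507025, 'cy': 239.96192735508356, 'eye': array([0.48330542, 0.01268116, 1.04567393]), 'attitude': array([-3.07790912,  0.01753911, -1.59647173])}
```

View pics/scene0.png

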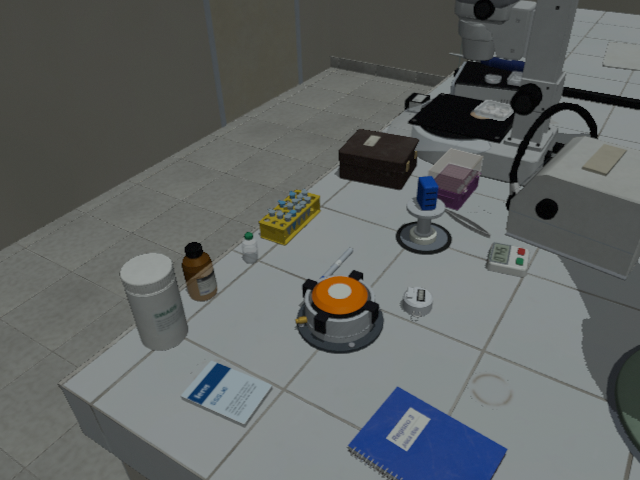

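View pics/top0.png

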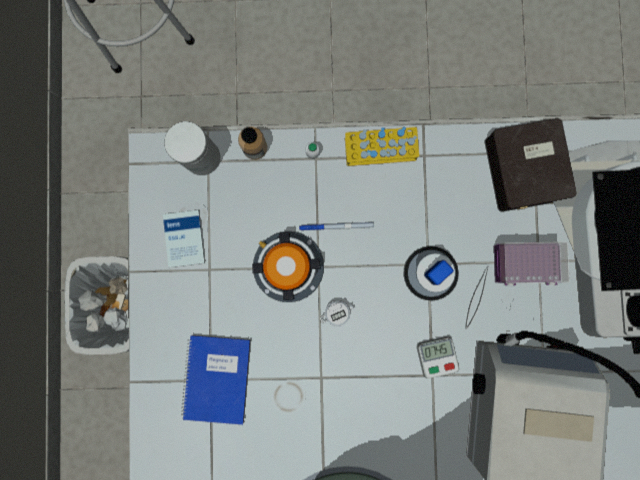

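Both views show the chamber (top ≈ 287,266; scene ≈ 340,295) and the tool on its mat (top ≈ 438,271; scene ≈ 427,195). I'll enlarge both regions from both views.

```bash
python3 - <<'E'
import cv2,numpy as np
s=cv2.imread("pics/scene0.png");t=cv2.imread("pics/top0.png")
def c(im,x,y,w,h,k): return cv2.resize(im[y:y+h,x:x+w],None,fx=k,fy=k,interpolation=cv2.INTER_CUBIC)
a=np.hstack([c(t,400,240,66,66,6),c(t,248,227,80,80,396/80)[:396,:396]])
cv2.imwrite("pics/cropT.png",a)
cv2.imwrite("pics/cropS.png",np.hstack([c(s,385,165,80,100,5),c(s,290,255,100,125,4)]))
E
```

```text
(no output)
```

View pics/cropT.png

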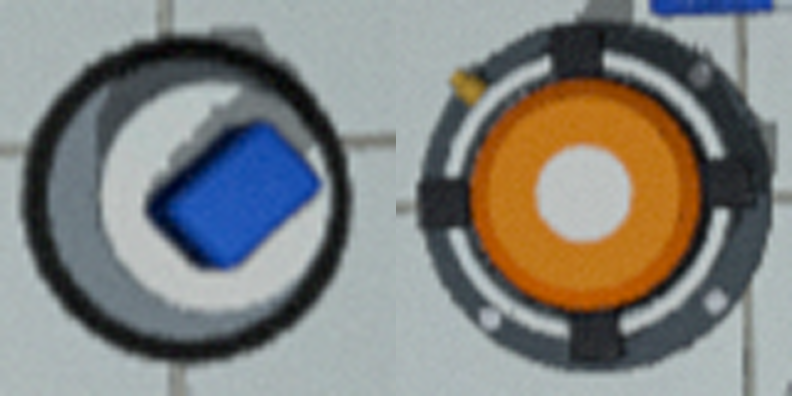

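View pics/cropS.png

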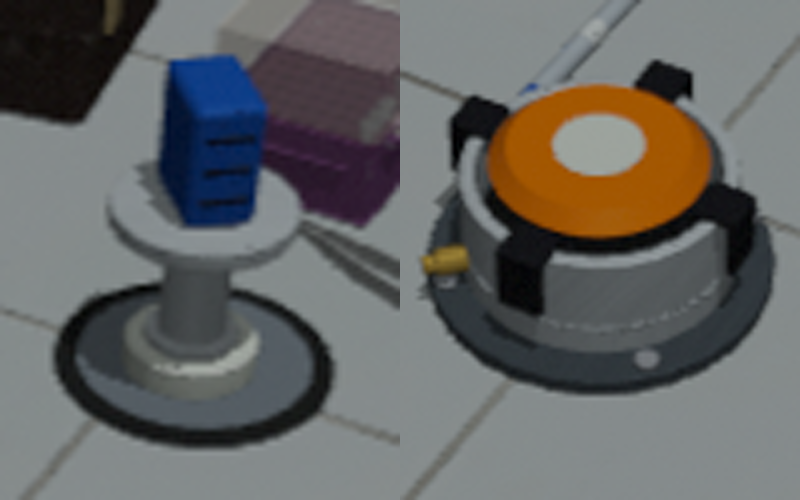

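Crop readings give top-face centre, collar, mat and dot in both views; triangulating.

```bash
cat >h.py <<'E'
import numpy as np
from workcell import bot
from scipy.spatial.transform import Rotation as R
def ray(c,p):
    f=240/np.tan(np.radians(c["vfov"]/2))
    d=R.from_euler("xyz",c["attitude"]).apply([(p[0]-c["cx"])/f,(p[1]-c["cy"])/f,1]); return c["eye"],d/np.linalg.norm(d)
def tri(rs):
    A=sum(np.eye(3)-np.outer(d,d) for e,d in rs);b=sum((np.eye(3)-np.outer(d,d))@e for e,d in rs)
    x=np.linalg.solve(A,b);return x,[np.linalg.norm(np.cross(x-e,d)) for e,d in rs]
def onz(r,z): e,d=r;return e+d*(z-e[2])/d[2]
E
python3 - <<'E'
from h import *
np.set_printoptions(precision=4,suppress=True)
T=bot.calibration("top");S=bot.calibration("scene")
t=lambda x,y,k,ox,oy:ray(T,((x+.5)/k-.5+ox,(y+.5)/k-.5+oy))
s=lambda x,y,k,ox,oy:ray(S,((x+.5)/k-.5+ox,(y+.5)/k-.5+oy))
A=(6,400,240);B=(4.95,248,227);C=(5,385,165);D=(4,290,255)
for n,a,b,z in [("tooltop",t(243,195,*A),s(215,78,*C),.119),("mat",t(186,198,*A),s(194,365,*C),.003),("dot",t(188,193,*B),s(200,145,*D),.061),("collar",t(215,197,*A),s(204,203,*C),.071)]:
    print(n,*tri([a,b]),onz(a,z)[:2],onz(b,z)[:2])
P=[onz(t(*p,*A),.119) for p in[(165,208),(262,122),(320,185),(225,268)]]
for i in range(4):
    d=P[(i+1)%4]-P[i];print(np.linalg.norm(d),np.degrees(np.arctan2(d[1],d[0])))
E
```

```text
tooltop [ 0.4858 -0.1591  0.118 ] [np.float64(0.00012224663774421194), np.float64(0.00012224663774421742)] [ 0.4859 -0.1589] [ 0.4851 -0.1575]
mat [ 0.4853 -0.1643 -0.0028] [np.float64(0.0005649853884986687), np.float64(0.000564985388498716)] [ 0.4858 -0.1631] [ 0.4819 -0.157 ]
dot [0.5036 0.0948 0.0583] [np.float64(0.0006370894884245282), np.float64(0.0006370894884244855)] [0.5041 0.0949] [0.5014 0.0972]
collar [ 0.4857 -0.1604  0.0682] [np.float64(6.234263419089474e-05), np.float64(6.234263419082986e-05)] [ 0.4857 -0.1598] [ 0.484  -0.1563]
0.034960608111181665 -50.16635085229629
0.02280256521593396 -139.3600325225324
0.03397253378354923 129.38156169373116
0.022570302658521002 43.16106611759204
```

```bash
python3 - <<'E'
import cv2,numpy as np
s=cv2.imread("pics/scene0.png");t=cv2.imread("pics/top0.png")
f=lambda a:cv2.resize(a,None,fx=2,fy=2,interpolation=cv2.INTER_CUBIC)
cv2.imwrite("pics/obst.png",np.hstack([f(s[0:290,440:640]),f(t[190:480,440:640])]))
E
```

```text
(no output)
```

View pics/obst.png

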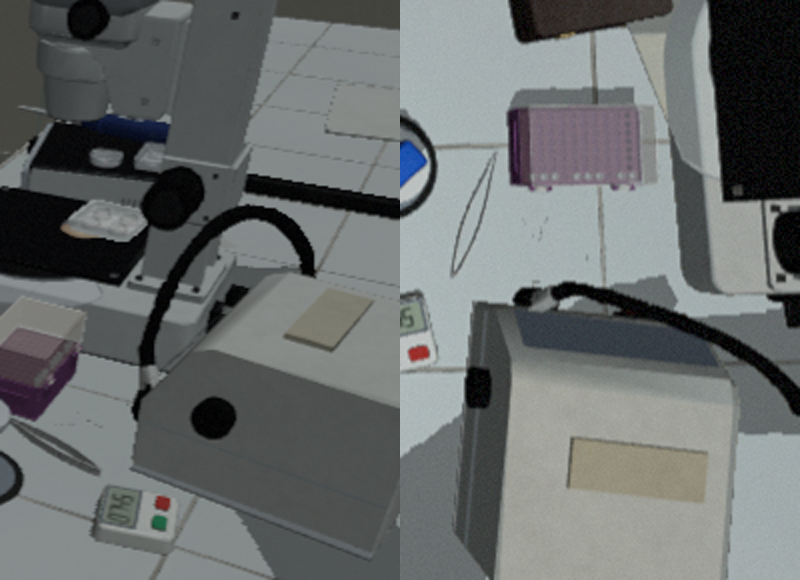

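```bash
python3 - <<'E'
from h import *
T=bot.calibration("top");S=bot.calibration("scene")
for n,a,b in[("label",(559,424.5),(605,158)),("cable",(575,345),(570,105)),("cable right",(640,395),(596,136)),("boxcorner",(498,345),(545,178)),("colfoot",(635,310),(540,150))]:
    print(n,*tri([ray(T,a),ray(S,b)]))
E
```

```text
label [ 0.24759686 -0.32678842  0.14533881] [np.float64(0.00032543195155490415), np.float64(0.00032543195155485867)]
cable [ 0.34934929 -0.339386    0.20913491] [np.float64(0.027325221403590096), np.float64(0.027325221403590075)]
cable right [ 0.28265949 -0.46684922  0.11832189] [np.float64(0.0012620594723837066), np.float64(0.0012620594723836921)]
boxcorner [ 0.34383492 -0.25448285  0.11508664] [np.float64(0.023755474697096615), np.float64(0.023755474697096674)]
colfoot [ 0.39709603 -0.51299602  0.0392364 ] [np.float64(0.015482100925284431), np.float64(0.015482100925284488)]
```

The box top is ≈0.145 m with a cable above to ≈0.21 m, so I'll lift first and then come over.

The rows are not in the units I measure in: shifts go in cm and turns go in units of 0.1 rad. I convert before sending: -0.17 m is -17, -0.12 m is -12, -0.9 rad is -9.

```bash
echo '{"segments": [[0.085, 0, 0, -6, 0, 0, -1.8], [0.085, 0, 0, -12, 0, 0, -3.6], [0.085, 3, -4, -17, 0, 0, -5.4], [0.085, 6, -8, -17, 0, 0, -7.2], [0.085, 9, -12.5, -17, 0, 0, -9]]}' > mv.in && python3 nudge.py mv.in;cat >>h.py <<'E'
def to(p,yaw=None):
    "shift in tool axes from measured pose to world p, and z-turn for tool y along yaw"
    o=bot.observe();M=R.from_euler("xyz",o["tool_rot"])
    y=M.as_matrix()[:,1];a=np.arctan2(y[1],y[0]);np.set_printoptions(precision=4,suppress=True)
    print("pos",o["position"],"rot",o["tool_rot"],"shift",M.inv().apply(np.array(p)-o["position"]),"rz",None if yaw is None else -((yaw-a+np.pi)%(2*np.pi)-np.pi),"F",o["force"],"t",o["clock"],"q",o["qpos"])
E
python3 -c "
from h import *
to([.40,-.22,.36],np.radians(40))"
```

```text
clock: 0.72
position: [0.2387, -0.4471, 0.4017]
tool_rot: [3.141, 0.001, 1.216]
force: [1.1, 0.3, 0.1]
grip_width: 0.0852
finger_force: 0.0
pos [ 0.2387 -0.4471  0.4017] rot [3.141  0.0006 1.2159] shift [0.269  0.0723 0.0415] rz -1.0530640491291807 F [1.096  0.2645 0.0526] t 0.725 q [ 1.19    0.1958 -0.2731  1.643   0.0546  1.3094  0.5529]
```
Measured may lag commanded; shifts are relative to commanded pose. Commanded: target of row 5 if within limits. OK.

Converted, 0.27 m is 27, 0.22 m is 22, -0.9 rad is -9.

```bash
echo '{"segments": [[0.085, 5.5, 1.4, 0, 0, 0, -1.8], [0.085, 11, 2.8, 1, 0, 0, -3.6], [0.085, 16.5, 4.2, 2, 0, 0, -5.4], [0.085, 22, 5.6, 3, 0, 0, -7.2], [0.085, 27, 7, 4, 0, 0, -9]]}' > mv.in && python3 nudge.py mv.in; 
python3 -c "
from h import *
to([.486,-.159,.30],np.radians(40))"
```

```text
clock: 1.35
position: [0.3997, -0.2191, 0.361]
tool_rot: [-3.142, 0.0, 2.116]
force: [1.4, -1.5, -0.3]
grip_width: 0.0852
finger_force: 0.0
pos [ 0.3997 -0.2191  0.361 ] rot [-3.1415  0.0002  2.1159] shift [0.0067 0.105  0.061 ] rz -0.15304305307880783 F [ 1.4075 -1.4516 -0.2621] t 1.35 q [ 0.8907  0.1518 -0.5861  1.8148  0.09    1.2013  0.8225]
```

Converted, 0.105 m is 10.5, 0.06 m is 6, -0.15 rad is -1.5.

```bash
echo '{"segments": [[0.085, 0.3, 5, 3, 0, 0, -1.5], [0.085, 0.7, 10.5, 6, 0, 0, -1.5], [0.085, 0.7, 10.5, 6, 0, 0, -1.5], [0.085, 0.7, 10.5, 6, 0, 0, -1.5]]}' > mv.in && python3 nudge.py mv.in; 
python3 - <<'E'
from h import *;import cv2,json
to([.486,-.159,.16],np.radians(40))
c=bot.calibration("wrist");print(c)
json.dump({k:np.asarray(v).tolist() for k,v in c.items()},open("w1.json","w"))
cv2.imwrite("pics/w1.png",bot.grab_frame("wrist"))
E
```

```text
clock: 1.85
position: [0.4852, -0.1611, 0.3011]
tool_rot: [-3.141, -0.001, 2.26]
force: [0.4, -0.0, -0.4]
grip_width: 0.0847
finger_force: 0.0
pos [ 0.4852 -0.1611  0.3011] rot [-3.1411 -0.0007  2.2599] shift [0.0011 0.002  0.1411] rz -0.008997160828353667 F [ 0.4299 -0.0279 -0.4284] t 1.85 q [ 0.7132  0.3201 -0.6448  1.7818  0.2125  1.1108  0.6867]
{'vfov': 70.09026005938162, 'cx': 316.24292323082227, 'cy': 240.1961365165577, 'eye': array([ 0.4356, -0.1017,  0.4442]), 'attitude': array([2.835, 0.   , 0.69 ])}
```

View pics/w1.png

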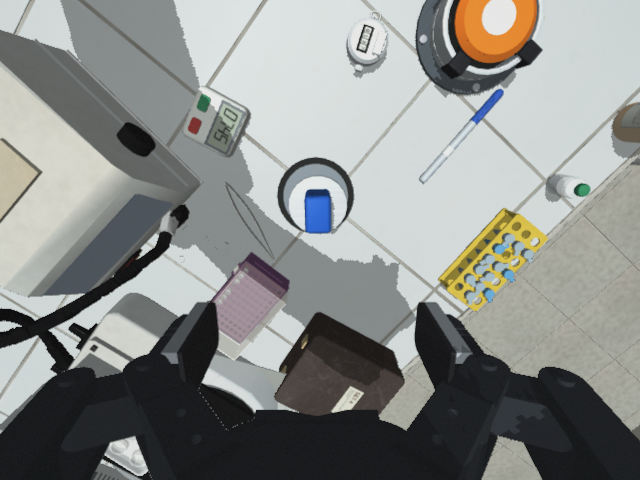

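Wrist view: the tool (318,212) is square to the image, the mat ring is around (316,195), and the white dot is at (499,16). Enlarging the tool.

```bash
python3 - <<'E'
import cv2,numpy as np
w=cv2.imread("pics/w1.png")
f=lambda a:cv2.resize(a,(400,400),interpolation=cv2.INTER_CUBIC)
cv2.imwrite("pics/w1c.png",np.hstack([f(w[150:250,266:366]),f(w[0:100,430:530])]))
d=w[0:60,470:530].astype(int);m=(d.min(2)>170)&(d.max(2)-d.min(2)<40)
n,l,st,ce=cv2.connectedComponentsWithStats(m.astype(np.uint8))
for i in range(1,n):
    if st[i][4]>100: print(st[i],ce[i]+[470,0])
E
```

```text
[ 12   0  34  35 970] [498.52783505  16.14639175]
```

View pics/w1c.png

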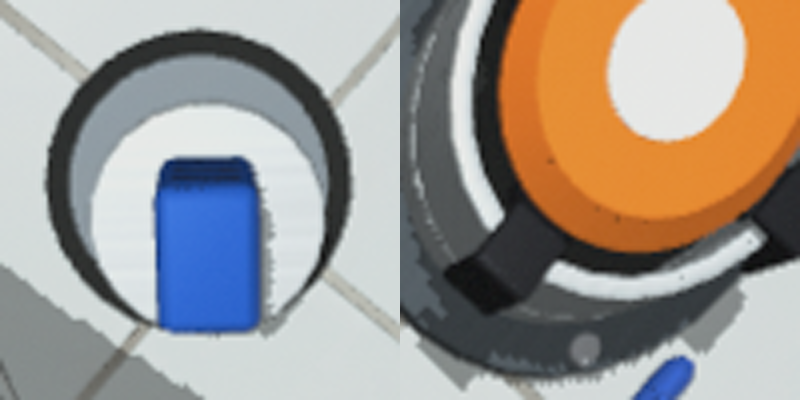

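```bash
python3 - <<'E'
from h import *;import json
np.set_printoptions(precision=4,suppress=True)
T=bot.calibration("top");S=bot.calibration("scene");W=json.load(open("w1.json"))
w=lambda x,y:ray(W,((x+.5)/4-.5+266,(y+.5)/4-.5+150))
t=lambda x,y,k,ox,oy:ray(T,((x+.5)/k-.5+ox,(y+.5)/k-.5+oy))
s=lambda x,y,k,ox,oy:ray(S,((x+.5)/k-.5+ox,(y+.5)/k-.5+oy))
A=(6,400,240);B=(4.95,248,227);C=(5,385,165);D=(4,290,255)
dw=ray(W,(499,16.2))
for n,a,b,c,z in [("tooltop",t(243,195,*A),s(215,78,*C),w(208.5,258.5),.119),("mat",t(186,198,*A),s(194,365,*C),w(198.5,181),.003),("dot",t(188,193,*B),s(200,145,*D),dw,.061)]:
    print(n,tri([a,c])[0],tri([a,b,c])[0],*[onz(r,z)[:2] for r in(a,b,c)])
e=onz(w(158,260),.119)-onz(w(260,260),.119);print(np.degrees(np.arctan2(e[1],e[0])),np.linalg.norm(e))
to([.4855,-.160,.16],np.radians(40))
E
```

```text
tooltop [ 0.486  -0.16    0.1151] [ 0.4858 -0.1595  0.1178] [ 0.4859 -0.1589] [ 0.4851 -0.1575] [ 0.4854 -0.1597]
mat [ 0.4857 -0.1647 -0.0093] [ 0.4851 -0.1638 -0.0024] [ 0.4858 -0.1631] [ 0.4819 -0.157 ] [ 0.4842 -0.1626]
dot [0.5044 0.0949 0.0601] [0.504  0.095  0.0587] [0.5041 0.0949] [0.5014 0.0972] [0.5045 0.0943]
-140.46827395463038 0.024835494706843243
pos [ 0.4851 -0.1616  0.3015] rot [-3.1413  0.0003  2.2589] shift [0.0011 0.0014 0.1415] rz -0.010038977070390143 F [ 0.1137 -0.1638 -0.0496] t 1.9 q [ 0.7141  0.3191 -0.6447  1.7818  0.2124  1.1108  0.6867]
```

Three views agree within about 1–2 mm: tool (0.4857,−0.1595), mat (0.485,−0.163), dot (0.504,0.0948,≈0.060). Heights fit the text. Descending.

Converted, 0.06 m is 6, 0.001 m is 0.1.

```bash
echo '{"segments": [[0.085, 0.1, 0.2, 6, 0, 0, 0], [0.085, 0.1, 0.2, 12, 0, 0, 0], [0.085, 0.1, 0.2, 17, 0, 0, 0], [0.085, 0.1, 0.2, 21, 0, 0, 0], [0.085, 0.1, 0.2, 22.8, 0, 0, 0]]}' > mv.in && python3 nudge.py mv.in && echo '{"segments": [[0.085, 0, 0, 0, 0, 0, 0]]}' > mv.in && python3 nudge.py mv.in; python3 -c "
from h import *
to([.4857,-.1595,.073])"
```

```text
clock: 2.52
position: [0.4856, -0.1599, 0.0723]
tool_rot: [-3.14, -0.001, 2.258]
force: [0.3, 1.2, 0.0]
grip_width: 0.0853
finger_force: 0.0
clock: 2.65
position: [0.4862, -0.1594, 0.0735]
tool_rot: [-3.141, -0.0, 2.259]
force: [0.1, 0.4, 0.7]
grip_width: 0.0849
finger_force: 0.0
pos [ 0.4862 -0.1594  0.0735] rot [-3.1411 -0.0002  2.259 ] shift [ 0.0003 -0.0005  0.0005] rz None F [0.1373 0.4455 0.7226] t 2.65 q [ 0.569   0.6244 -0.4963  1.9982  0.4874  0.6371  0.4404]
```

```bash
echo '{"segments": [[0.05, 0, 0, 0, 0, 0, 0], [0.035, 0, 0, 0, 0, 0, 0], [0.02, 0, 0, 0, 0, 0, 0], [0.02, 0, 0, 0, 0, 0, 0], [0.02, 0, 0, 0, 0, 0, 0]]}' > mv.in && python3 nudge.py mv.in 80; echo '{"segments": [[0.02, 0, 0, 0, 0, 0, 0], [0.02, 0, 0, 0, 0, 0, 0]]}' > mv.in && python3 nudge.py mv.in 80; python3 -c "
from h import *
to([.4857,-.1595,.073])"
```

```text
clock: 3.28
position: [0.4867, -0.1592, 0.074]
tool_rot: [3.141, 0.001, 2.259]
force: [-2.2, -0.4, 9.9]
grip_width: 0.0252
finger_force: 77.5
clock: 3.52
position: [0.4867, -0.1592, 0.0739]
tool_rot: [3.141, 0.001, 2.259]
force: [-2.6, 0.2, 10.5]
grip_width: 0.025
finger_force: 77.5
pos [ 0.4867 -0.1592  0.0739] rot [3.1414 0.0009 2.2595] shift [ 0.0004 -0.001   0.0009] rz None F [-2.6083  0.1726 10.5466] t 3.525 q [ 0.5686  0.6235 -0.4968  1.9981  0.4879  0.6369  0.4397]
```

Gripped, tips on the collar. Lift.

```bash
echo '{"segments": [[0.02, 0, 0, -1, 0, 0, 0], [0.02, 0, 0, -5, 0, 0, 0], [0.02, 0, 0, -10, 0, 0, 0], [0.02, 0, 0, -13, 0, 0, 0], [0.02, 0, 0, -13, 0, 0, 0]]}' > mv.in && python3 nudge.py mv.in; python3 -c "
from h import *
to([.504,.0948,.203])"
```

```text
clock: 4.15
position: [0.4872, -0.1592, 0.2054]
tool_rot: [3.14, 0.003, 2.259]
force: [0.2, -0.2, -3.7]
grip_width: 0.025
finger_force: 79.5
pos [ 0.4872 -0.1592  0.2054] rot [3.1399 0.0031 2.2595] shift [0.1854 0.1744 0.0022] rz None F [ 0.157  -0.1507 -3.708 ] t 4.15 q [ 0.6732  0.4312 -0.6191  1.9002  0.3151  0.904   0.5892]
```

```bash
echo '{"segments": [[0.02, 2.5, 2.3, 0, 0, 0, 0], [0.02, 7, 6.6, 0, 0, 0, 0], [0.02, 11.5, 10.8, 0, 0, 0, 0], [0.02, 16, 15, 0, 0, 0, 0], [0.02, 18.5, 17.4, 0, 0, 0, 0]]}' > mv.in && python3 nudge.py mv.in; echo '{"segments": [[0.02, 0, 0, 0, 0, 0, 0], [0.02, 0, 0, 0, 0, 0, 0]]}' > mv.in && python3 nudge.py mv.in; python3 - <<'E'
from h import *;import cv2,json
to([.504,.0948,.15])
cv2.imwrite("pics/s2.png",bot.grab_frame("scene"));cv2.imwrite("pics/t2.png",bot.grab_frame("top"))
s=cv2.imread("pics/s2.png");t=cv2.imread("pics/t2.png")
f=lambda a:cv2.resize(a,(400,600),interpolation=cv2.INTER_CUBIC)
cv2.imwrite("pics/p2.png",np.hstack([f(s[160:340,280:400]),f(t[190:340,240:340])]))
E
```

```text
clock: 4.78
position: [0.5022, 0.0976, 0.2024]
tool_rot: [-3.141, -0.001, 2.263]
force: [0.6, -0.3, -2.9]
grip_width: 0.0254
finger_force: 79.3
clock: 5.03
position: [0.5026, 0.0936, 0.2024]
tool_rot: [-3.14, -0.001, 2.26]
force: [0.5, -0.2, -3.2]
grip_width: 0.0254
finger_force: 79.3
pos [0.5026 0.0936 0.2024] rot [-3.14   -0.0005  2.2595] shift [-0.      0.0019  0.0524] rz None F [ 0.5116 -0.2368 -3.2304] t 5.025 q [ 0.2074  0.4464 -0.6676  1.9005  0.3445  0.9129  0.0615]
```

View pics/p2.png

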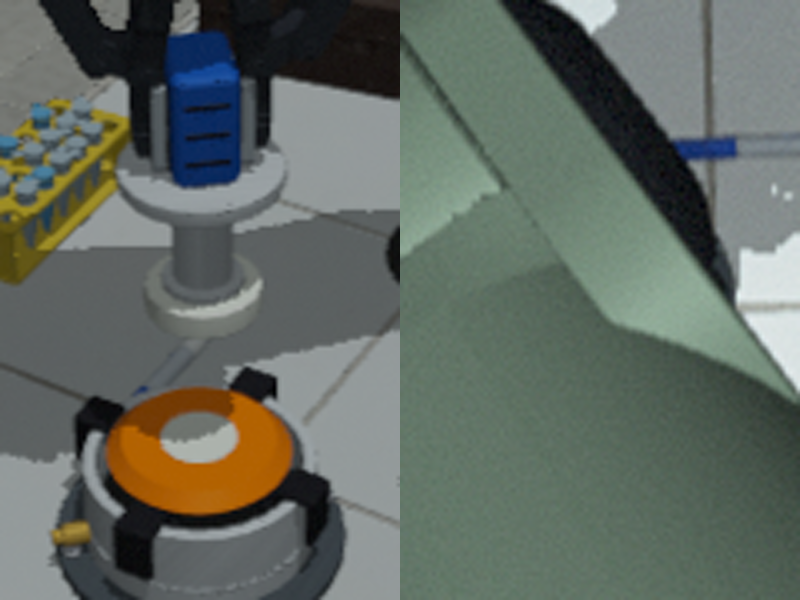

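The tool hangs upright, with the fingertips on the collar, over the cover (foot ≈ (200,300) in the crop, dot ≈ (200,437)). Trim and descend to just above.

```bash
echo '{"segments": [[0.02, 0, 0.1, 2, 0, 0, 0], [0.02, 0, 0.2, 4, 0, 0, 0], [0.02, 0, 0.2, 5.8, 0, 0, 0], [0.02, 0, 0.2, 6.3, 0, 0, 0], [0.02, 0, 0.2, 6.3, 0, 0, 0]]}' > mv.in && python3 nudge.py mv.in; python3 -c "
from h import *
to([.504,.0948,.133])"
```

```text
clock: 5.75
position: [0.5047, 0.0956, 0.1403]
tool_rot: [-3.141, -0.0, 2.26]
force: [0.7, -0.3, -3.7]
grip_width: 0.0253
finger_force: 79.3
pos [0.5047 0.0956 0.1403] rot [-3.1414 -0.0001  2.2596] shift [-0.0002 -0.001   0.0073] rz None F [ 0.672  -0.2877 -3.6522] t 5.75 q [ 0.1592  0.5351 -0.6185  1.9513  0.4299  0.7882 -0.0141]
```

```bash
for i in 1; do echo '{"segments": [[0.02, 0, -0.1, 0.2, 0, 0, 0], [0.02, 0, -0.1, 0.4, 0, 0, 0], [0.02, 0, -0.1, 0.6, 0, 0, 0], [0.02, 0, -0.1, 0.8, 0, 0, 0], [0.02, 0, -0.1, 0.9, 0, 0, 0]]}' > mv.in && python3 nudge.py mv.in; done;  echo '{"segments": [[0.02, 0, 0, 0.1, 0, 0, 0], [0.02, 0, 0, 0.2, 0, 0, 0], [0.02, 0, 0, 0.3, 0, 0, 0]]}' > mv.in && python3 nudge.py mv.in
```

```text
clock: 6.38
position: [0.5039, 0.0951, 0.1312]
tool_rot: [3.142, -0.0, 2.26]
force: [-0.4, 0.0, 0.5]
grip_width: 0.0254
finger_force: 79.5
clock: 6.75
position: [0.5041, 0.0952, 0.1285]
tool_rot: [3.141, 0.0, 2.26]
force: [-0.6, -0.3, 5.2]
grip_width: 0.0249
finger_force: 80.0
```

Converted, 0.003 m is 0.3, 0.002 m is 0.2.

```bash
echo '{"segments": [[0.02, 0, 0, 0.1, 0, 0, 0], [0.02, 0, 0, 0.2, 0, 0, 0], [0.02, 0, 0, 0.3, 0, 0, 0]]}' > mv.in && python3 nudge.py mv.in;  echo '{"segments": [[0.02, 0, 0, 0.1, 0, 0, 0], [0.02, 0, 0, 0.2, 0, 0, 0]]}' > mv.in && python3 nudge.py mv.in
```

```text
clock: 7.12
position: [0.5042, 0.0952, 0.1256]
tool_rot: [3.141, 0.0, 2.26]
force: [-0.7, -0.3, 7.1]
grip_width: 0.0251
finger_force: 80.4
clock: 7.38
position: [0.504, 0.0952, 0.1234]
tool_rot: [3.141, 0.0, 2.26]
force: [-0.2, 0.8, 2.3]
grip_width: 0.0251
finger_force: 80.2
```

Converted, 0.0015 m is 0.15, 0.001 m is 0.1.

```bash
echo '{"segments": [[0.02, 0, 0, 0.1, 0, 0, 0], [0.02, 0, 0, 0.15, 0, 0, 0]]}' > mv.in && python3 nudge.py mv.in;  echo '{"segments": [[0.02, 0, 0, 0.1, 0, 0, 0], [0.02, 0, 0, 0.15, 0, 0, 0]]}' > mv.in && python3 nudge.py mv.in; echo '{"segments": [[0.02, 0, 0, 0.1, 0, 0, 0], [0.02, 0, 0, 0.1, 0, 0, 0]]}' > mv.in && python3 nudge.py mv.in
```

```text
clock: 7.62
position: [0.5036, 0.095, 0.1215]
tool_rot: [-3.141, -0.0, 2.26]
force: [1.2, -0.9, -3.3]
grip_width: 0.0253
finger_force: 79.7
clock: 7.88
position: [0.5038, 0.095, 0.1201]
tool_rot: [-3.141, -0.0, 2.26]
force: [-0.1, -0.1, -3.4]
grip_width: 0.0252
finger_force: 79.6
clock: 8.12
position: [0.5038, 0.095, 0.1192]
tool_rot: [-3.141, -0.0, 2.26]
force: [-0.1, -0.4, -3.6]
grip_width: 0.0252
finger_force: 79.6
```

Clicked at ≈0.122. On to the gasket, slowly.

Converted, 0.0015 m is 0.15, 0.001 m is 0.1.

```bash
echo '{"segments": [[0.02, 0, 0, 0.05, 0, 0, 0], [0.02, 0, 0, 0.1, 0, 0, 0], [0.02, 0, 0, 0.15, 0, 0, 0]]}' > mv.in && python3 nudge.py mv.in;  echo '{"segments": [[0.02, 0, 0, 0.05, 0, 0, 0], [0.02, 0, 0, 0.1, 0, 0, 0]]}' > mv.in && python3 nudge.py mv.in
```

```text
clock: 8.5
position: [0.5039, 0.0951, 0.1178]
tool_rot: [3.142, -0.0, 2.26]
force: [-0.0, -0.1, -2.8]
grip_width: 0.0253
finger_force: 79.6
clock: 8.75
position: [0.5039, 0.0951, 0.1168]
tool_rot: [-3.142, -0.0, 2.26]
force: [0.2, 0.1, -3.8]
grip_width: 0.0251
finger_force: 79.6
```

Converted, 0.001 m is 0.1, 0.0005 m is 0.05.

```bash
echo '{"segments": [[0.02, 0, 0, 0.05, 0, 0, 0], [0.02, 0, 0, 0.1, 0, 0, 0]]}' > mv.in && python3 nudge.py mv.in
```

```text
clock: 9.0
position: [0.5039, 0.0951, 0.1158]
tool_rot: [-3.142, -0.0, 2.26]
force: [0.2, 1.0, -3.0]
grip_width: 0.0253
finger_force: 79.6
```

Converted, 0.001 m is 0.1, 0.0005 m is 0.05.

```bash
echo '{"segments": [[0.02, 0, 0, 0.05, 0, 0, 0], [0.02, 0, 0, 0.1, 0, 0, 0]]}' > mv.in && python3 nudge.py mv.in
```

```text
clock: 9.25
position: [0.5039, 0.0951, 0.1148]
tool_rot: [-3.142, 0.0, 2.26]
force: [0.5, -0.5, -3.2]
grip_width: 0.0251
finger_force: 79.6
```

```bash
echo '{"segments": [[0.02, 0, 0, 0.05, 0, 0, 0], [0.02, 0, 0, 0.1, 0, 0, 0]]}' > mv.in && python3 nudge.py mv.in
```

```text
clock: 9.5
position: [0.504, 0.0951, 0.1145]
tool_rot: [3.142, 0.001, 2.26]
force: [-7.9, -3.5, 24.1]
grip_width: 0.0253
finger_force: 82.5
```

Converted, 0.001 m is 0.1, 0.0005 m is 0.05.

```bash
echo '{"segments": [[0.02, 0, 0, 0.05, 0, 0, 0], [0.02, 0, 0, 0.1, 0, 0, 0]]}' > mv.in && python3 nudge.py mv.in
```

```text
clock: 9.75
position: [0.5041, 0.0951, 0.1144]
tool_rot: [3.141, 0.002, 2.26]
force: [-13.6, -5.5, 47.2]
grip_width: 0.025
finger_force: 85.6
```

That second batched step was one too many (≈50 N, under the 70 N limit). Easing back to ≈15 N and holding there.

Converted, -0.0014 m is -0.14.

```bash
echo '{"segments": [[0.02, 0, 0, -0.14, 0, 0, 0], [0.02, 0, 0, -0.14, 0, 0, 0], [0.02, 0, 0, -0.14, 0, 0, 0]]}' > mv.in && python3 nudge.py mv.in
```

```text
clock: 10.12
position: [0.5041, 0.0951, 0.1145]
tool_rot: [3.141, 0.0, 2.26]
force: [-3.5, -1.6, 10.6]
grip_width: 0.0255
finger_force: 81.2
```

Bearing ≈14 N. Hold for a moment, then lift off.

Converted, -0.09 m is -9, -0.05 m is -5.

```bash
echo '{"segments": [[0.02, 0, 0, 0, 0, 0, 0], [0.02, 0, 0, 0, 0, 0, 0], [0.02, 0, 0, 0, 0, 0, 0], [0.02, 0, 0, 0, 0, 0, 0]]}' > mv.in && python3 nudge.py mv.in; echo '{"segments": [[0.02, 0, 0, -0.2, 0, 0, 0], [0.02, 0, 0, -2, 0, 0, 0], [0.02, 0, 0, -5, 0, 0, 0], [0.02, 0, 0, -9, 0, 0, 0], [0.02, 0, 0, -9, 0, 0, 0]]}' > mv.in && python3 nudge.py mv.in; python3 - <<'E'
from h import *;import cv2
to([.485,-.163,.205]);cv2.imwrite("pics/s3.png",cv2.resize(bot.grab_frame("scene")[220:370,260:420],(640,600),interpolation=cv2.INTER_CUBIC))
E
```

```text
clock: 10.62
position: [0.5041, 0.0951, 0.1145]
tool_rot: [3.141, 0.0, 2.26]
force: [-2.3, -1.9, 11.0]
grip_width: 0.0252
finger_force: 81.2
clock: 11.25
position: [0.5052, 0.0956, 0.2075]
tool_rot: [3.137, 0.002, 2.26]
force: [0.3, -0.5, -4.2]
grip_width: 0.025
finger_force: 79.6
pos [0.5052 0.0956 0.2075] rot [3.1374 0.0024 2.2596] shift [-0.1868 -0.1799  0.0022] rz None F [ 0.3305 -0.457  -4.2407] t 11.25 q [ 0.2097  0.4416 -0.6736  1.8934  0.3437  0.9186  0.0608]
```

View pics/s3.png

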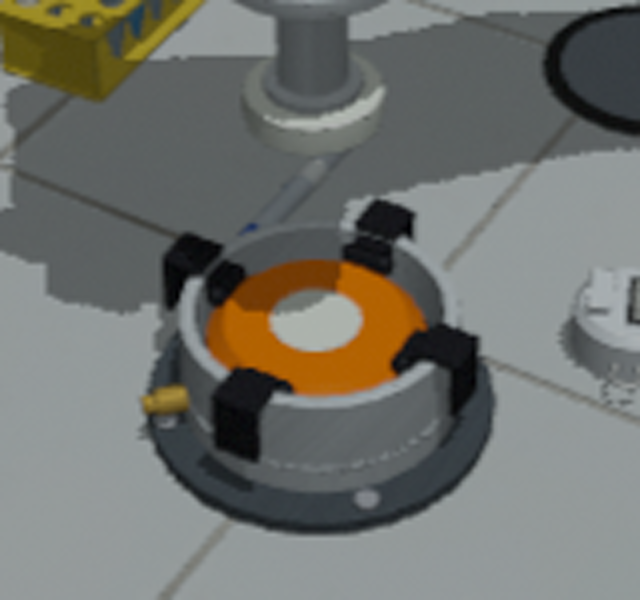

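The cover is home and level under all four clips. Return to the mat.

```bash
echo '{"segments": [[0.02, -2.5, -2.4, 0, 0, 0, 0], [0.02, -7, -6.7, 0, 0, 0, 0], [0.02, -11.5, -11.1, 0, 0, 0, 0], [0.02, -16, -15.4, 0, 0, 0, 0], [0.02, -18.6, -17.9, 0, 0, 0, 0]]}' > mv.in && python3 nudge.py mv.in; echo '{"segments": [[0.02, 0, 0, 0, 0, 0, 0], [0.02, 0, 0, 0, 0, 0, 0]]}' > mv.in && python3 nudge.py mv.in; python3 - <<'E'
from h import *;import cv2
to([.485,-.1627,.082])
c=bot.calibration("wrist");print(c["eye"],c["attitude"]);w=bot.grab_frame("wrist");cv2.imwrite("pics/w4.png",w)
hsv=cv2.cvtColor(w,cv2.COLOR_BGR2GRAY);m=((hsv<60)[60:330,180:460]).astype(np.uint8)
n,l,st,ce=cv2.connectedComponentsWithStats(m)
for i in range(1,n):
    if st[i][4]>150: print(st[i]+[180,60,0,0,0],ce[i]+[180,60])
E
```

```text
clock: 11.92
position: [0.4826, -0.1654, 0.2034]
tool_rot: [-3.14, -0.001, 2.257]
force: [0.5, 0.4, -2.4]
grip_width: 0.0253
finger_force: 79.3
clock: 12.18
position: [0.4837, -0.1615, 0.2037]
tool_rot: [-3.141, -0.001, 2.26]
force: [0.6, -0.2, -2.8]
grip_width: 0.0249
finger_force: 79.4
pos [ 0.4837 -0.1615  0.2037] rot [-3.1415 -0.0012  2.2603] shift [-0.0018  0.0003  0.1217] rz None F [ 0.579  -0.203  -2.7721] t 12.175 q [ 0.683   0.4327 -0.623   1.9044  0.3157  0.904   0.595 ]
[ 0.4341 -0.1022  0.3469] [ 2.8355 -0.0004  0.6902]
[ 269  165   95   79 1248] [316.4079 195.7524]
[ 277  271   80   59 3185] [316.1491 297.1893]
[222 283  25  26 297] [237.7104 294.3367]
[247 300  23  30 399] [258.5363 315.5038]
[363 300  23  30 397] [373.8237 315.3275]
```

```bash
python3 - <<'E'
from h import *
from scipy.optimize import least_squares
c=bot.calibration("wrist");f=240/np.tan(np.radians(c["vfov"]/2));M=R.from_euler("xyz",c["attitude"]).inv()
a=np.linspace(0,2*np.pi,721)
def ext(p):
    q=M.apply(np.c_[p[0]+.05*np.cos(a),p[1]+.05*np.sin(a),0*a+.003]-c["eye"]);u=f*q[:,0]/q[:,2]+c["cx"];v=f*q[:,1]/q[:,2]+c["cy"];return np.array([u.min(),u.max(),v.min()])
print(ext([.485,-.1627]),least_squares(lambda p:ext(p)-[268.5,363.5,164.5],[.485,-.1627],diff_step=1e-3).x)
E
```

```text
[267.78311967 365.09690245 163.16267925] [ 0.48552894 -0.16404834]
```

Converted, 0.126 m is 12.6, 0.122 m is 12.2.

```bash
echo '{"segments": [[0.02, -0.2, 0, 4, 0, 0, 0], [0.02, -0.2, 0, 8, 0, 0, 0], [0.02, -0.2, 0, 11, 0, 0, 0], [0.02, -0.2, 0, 12.2, 0, 0, 0], [0.02, -0.2, 0, 12.6, 0, 0, 0]]}' > mv.in && python3 nudge.py mv.in; echo '{"segments": [[0.02, 0, 0, 0, 0, 0, 0], [0.02, 0, 0, 0.1, 0, 0, 0], [0.02, 0, 0, 0.2, 0, 0, 0]]}' > mv.in && python3 nudge.py mv.in; python3 -c "
from h import *
to([.4853,-.1633,.074])"
```

```text
clock: 12.85
position: [0.4855, -0.1631, 0.0782]
tool_rot: [3.142, -0.0, 2.261]
force: [0.5, -0.9, -3.0]
grip_width: 0.0249
finger_force: 79.4
clock: 13.22
position: [0.4855, -0.164, 0.0767]
tool_rot: [3.141, 0.001, 2.259]
force: [-0.6, 0.4, -4.1]
grip_width: 0.0253
finger_force: 79.4
pos [ 0.4855 -0.164   0.0767] rot [3.1412 0.0008 2.2594] shift [0.0007 0.0003 0.0027] rz None F [-0.5652  0.4484 -4.0861] t 13.225 q [ 0.5875  0.6213 -0.5091  1.9956  0.4914  0.6457  0.4465]
```

```bash
echo '{"segments": [[0.02, 0, 0, 0.1, 0, 0, 0], [0.02, 0, 0, 0.2, 0, 0, 0], [0.02, 0, 0, 0.2, 0, 0, 0]]}' > mv.in && python3 nudge.py mv.in
```

```text
clock: 13.6
position: [0.4852, -0.1638, 0.0741]
tool_rot: [-3.141, -0.0, 2.26]
force: [0.1, -0.1, -3.0]
grip_width: 0.0252
finger_force: 79.4
```

Converted, 0.0005 m is 0.05.

```bash
echo '{"segments": [[0.02, 0, 0, 0.05, 0, 0, 0], [0.02, 0, 0, 0.05, 0, 0, 0]]}' > mv.in && python3 nudge.py mv.in
```

```text
clock: 13.85
position: [0.4853, -0.1639, 0.074]
tool_rot: [-3.141, 0.0, 2.26]
force: [-3.0, 0.4, 5.2]
grip_width: 0.0251
finger_force: 80.7
```

Standing on the mat. Release slowly, then rise.

Converted, -0.0005 m is -0.05.

```bash
echo '{"segments": [[0.03, 0, 0, -0.05, 0, 0, 0], [0.045, 0, 0, -0.05, 0, 0, 0], [0.065, 0, 0, -0.05, 0, 0, 0], [0.085, 0, 0, -0.05, 0, 0, 0], [0.085, 0, 0, -0.05, 0, 0, 0]]}' > mv.in && python3 nudge.py mv.in; echo '{"segments": [[0.085, 0, 0, -1, 0, 0, 0], [0.085, 0, 0, -5, 0, 0, 0], [0.085, 0, 0, -11, 0, 0, 0], [0.085, 0, 0, -17, 0, 0, 0], [0.085, 0, 0, -17, 0, 0, 0]]}' > mv.in && python3 nudge.py mv.in; python3 - <<'E'
from h import *;import cv2
to([.485,-.1627,.3]);s=bot.grab_frame("scene");cv2.imwrite("pics/s5.png",cv2.resize(s[100:400,170:570],(800,600),interpolation=cv2.INTER_CUBIC))
E
```

```text
clock: 14.48
position: [0.4852, -0.1638, 0.0742]
tool_rot: [3.142, -0.0, 2.26]
force: [-0.3, -0.2, 0.4]
grip_width: 0.0848
finger_force: 0.0
clock: 15.1
position: [0.4869, -0.164, 0.2488]
tool_rot: [3.138, 0.006, 2.26]
force: [-0.4, -0.5, -0.2]
grip_width: 0.0846
finger_force: 0.0
pos [ 0.4869 -0.164   0.2488] rot [3.1382 0.0061 2.2595] shift [ 0.0019 -0.0005 -0.0512] rz None F [-0.3548 -0.4695 -0.178 ] t 15.1 q [ 0.7154  0.3806 -0.6544  1.8504  0.2754  0.9946  0.6341]
```

View pics/s5.png

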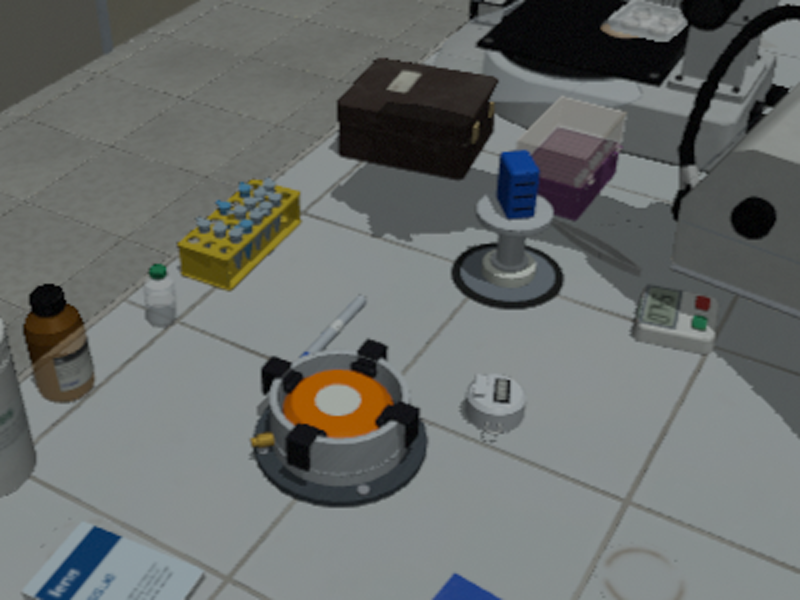

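The tool stands upright in the middle of its mat (508,270), the cover is home under the clips (338,400), and the bystanders are in place. Handing in.

```bash
echo '{"segments": [[0.085, 0, 0, 0, 0, 0, 0]]}' > mv.in && python3 nudge.py mv.in >/dev/null; python3 -c "
from workcell import bot
print(bot.job_done())"
```

```text
the job is handed in; nothing more can be done
None
```

The cover clicked in and sits level under all four clips; it was held at about 14 N on the gasket after one step overshot to about 50 N (the limit is 70 N). The tool stands upright in the middle of its mat, nothing else looks moved, and the job was handed in at about 15 s with no verdict shown.

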